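Flip out the prop leg of the splash screen and hold the screen upright

TASK

Put up the folding splash screen: flip its prop leg up over top centre so that it drops out to its stop, then take the screen by its top rail and tip it up off the grey pipe, its rubber feet staying where they are on the bench, until it stands upright with the leg's red ball down at the bench. Nothing but your grip keeps it from tipping back, so finish while still gripping the top rail, holding the screen upright and still, clear of the pipe. Leave the flask, wash bottle and jar where they are.

Things in the scene. Friction and masses are not known exactly. Their poses are not given: they have to be found in the camera images.
- top_rail (a point): Middle of the screen's top rail, the place to grip: a bare round tube, 18 mm thick, 300 mm long. Axes (the screen's): y along the rail; z up the frame, leaning back 0.38 rad from vertical at first; x square to the pane, to the flask (leg on the -x side). The clear pane ends 27 mm below the rail's axis; nothing else is within 40 mm of it. 280 mm up from bottom_rail. It turns stiffly in a grip.
- bottom_rail (a point): Middle of the screen's bottom tube, on its axis, 10 mm above the bench. Two black rubber sleeves round it, 20 mm thick, centred 115 mm either side, are the feet: the screen rolls on them as it is tipped up. Axes as for top_rail.
- leg_pivot (a point): Pivot of the prop leg, on a dark plate at mid width, 125 mm up the frame from bottom_rail and 22 mm out on its -x (robot's) side. The pivot's axis points to the robot, 1.34 rad from the frame's z towards -x; the leg makes 1.13 rad with it, so it sweeps a wide cone. Axes as for top_rail.
- leg_ball (a point): Centre of the red ball, 22 mm across, free all round, on the end of the prop leg (a steel rod 9 mm thick), 159 mm from leg_pivot. Stowed, it is at x -58, y -62, z +266 mm in the screen's axes from bottom_rail: up near the top rail, right of the middle as the robot sees it. With the leg out and the screen upright it just rests on the bench, centre 11 mm up.
- leg (a joint): Prop leg: 0 stowed, pointing up, leaning to -y. It grows as the ball goes up and over to +y (top centre at 0.45 rad: 62 mm further to +y, 12 mm higher), then falls by itself round the +y side and down to its stop at 3.71 rad, pointing down and out to the robot. Let go before 0.25 rad it drops back or stays. 0.2 N moves it; 2 N towards the robot at the screen's top lifts the screen off the pipe.
- screen: Loose splash screen, about 0.9 kg: aluminium tube frame 300 mm wide and 299 mm high, a clear pane held on its +x side (far face 27 mm from the frame's mid plane), leaning back on the grey pipe, away from the robot. Origin at bottom_rail, axes as for top_rail.
- pipe: Fixed grey service pipe, level along its own y, 22 mm thick, 600 mm long, axis 172 mm above the bench, on posts 470 mm apart, a red-levered tap at one end. Origin on the bench below its middle. The screen leans on it.
- hotplate: white hotplate stirrer, heavy and fixed, 150 x 160 x 85 mm, behind the pipe; origin under its centre. Leave it alone
- flask: stoppered conical glass flask, 82 mm wide and 132 mm high, on the hotplate; origin under its base. Leave it alone
- wash_bottle: white bottle with a blue cap, 72 mm wide and 190 mm high, on the bench to the right of the screen; origin under its base. Leave it alone
- jar: grey jar with a red cap, 68 mm wide and 95 mm high, on the bench to the left of the screen; origin under its base. Leave it alone

How it is judged:
On the way, in this order (a step that is already met when the one before it is completed fails the run):
1. the prop leg is flipped out over centre to its stop while the screen still leans back (value of joint leg above 3.55 rad and angle between top_rail's own z axis and vertical above 0.2 rad), for 0.2 s.
2. the screen is tipped upright, gripped by its top rail (angle between top_rail's own z axis and vertical below 0.07 rad and contact force between the fingers and screen above 3 N and z of the grasp point in the frame of screen above 0.25 m), for 0.2 s.
At the end, for the whole second after the job is handed in: Leg out at its stop; screen at rest within 4 deg of upright, bottom tube on the bench within 50 mm of its start, ball within 10 mm of the bench, not touching the pipe; fingers grip it at the top rail (over 3 N, 250 mm up the frame); flask, bottle and jar within 30 mm of their starts (all of step 2 and value of joint leg above 3.55 rad and height (world z) of leg_ball below 0.021 m and height (world z) of bottom_rail below 0.016 m and distance of bottom_rail from where it was at the start of the episode below 0.05 m and contact force between screen and pipe below 0.05 N and linear speed of screen below 0.12 m/s and angular speed of screen below 0.6 rad/s and distance of each of flask, wash_bottle, jar from where it was at the start of the episode below 0.03 m); the arm keeps its last pose, push and grip.
It fails at once if the screen is knocked over (angle between top_rail's own z axis and vertical above 0.7 rad).
It fails at once if the screen is lifted off the bench (height (world z) of bottom_rail above 0.035 m).
It fails at once if the flask is shifted or upset (distance of flask from where it was at the start of the episode above 0.03 m or angle between flask's own z axis and vertical above 0.3 rad).
It fails at once if the wash bottle is shifted or upset (distance of wash_bottle from where it was at the start of the episode above 0.03 m or angle between wash_bottle's own z axis and vertical above 0.3 rad).
It fails at once if the jar is shifted or upset (distance of jar from where it was at the start of the episode above 0.03 m or angle between jar's own z axis and vertical above 0.3 rad).
It also fails if it takes over 48 s, if anything falls off the work surface, if the arm or the gripper's body presses on something with over 40 N, if the wrist force passes 120 N, or if a joint passes its speed limit or range.

ROBOT

A 6-joint arm with a two-finger parallel gripper is mounted at the origin on the work surface. World frame = base frame: x ahead of the robot, y to its left, z up, the work surface at z = 0. Lengths are in m, angles in rad, forces in N, time in s.
With the tool pointing down it reaches from about 0.35 to 0.85 m from the base axis. Payload 8.1 kg.
Tool frame: the origin (TCP) lies where the fingers leave the gripper's body, on its centre line; the fingertips stand 84 mm ahead of it and the grasp point (between the pads) lies 65 mm ahead of it; z points along the fingers, y is the line along which they close (so a half turn about z gives the same grasp; the last joint's range is limited). The gripper opens to 93 mm and grips with 3 to 60 N. Pads are 15 mm wide; open, the fingers measure 128 mm over their backs; the gripper's body (75 mm by 188 mm) begins 65 mm behind the grasp point.
Start: joints at [1.212, 0.13, 1.488, -0, 1.523, -0.085], TCP at [0.162, 0.578, 0.303] pointing down, gripper open.
Joint ranges: [-2.96, 2.96], [-0.89, 2.26], [0.02, 2.5], [-1.34, 4.48], [0, 2.73], [-2.66, 2.66]. Speed limits (rad/s): [2.39, 2.39, 2.79, 3.14, 3.14, 3.14].

INTERFACE

Orientations are given as a rotation vector (axis times angle).
In Python, from plant import robot gives the robot as it stands.
- The arm moves only by the shell command python3 -m jog 'ROWS' [FORCE]. ROWS is text: rows parted by semicolons, each of 5 numbers parted by spaces: the opening, from 0 (shut) to 1 (fully open), then the shift along the tool's x, y, z in m, then the turn about the tool's z in degrees. A call has 1 to 10 rows; each row shifts and turns the commanded pose from where the row before left it, along the tool's axes as they then stand; what a row does not reach is not made up. A row lasts 1/12 s, in which the tool goes at most 41.7 mm and 7.16 degrees, less where a joint would pass 70% of its speed; a pose out of reach is approached as far as the arm can. A call with a gripper value outside its range is refused whole. The fingers move at their own pace and stop on an object; FORCE is the grip in N (left out, the last holds). Time passes only in rows, so rows that do not move let the fingers close. It gives the time, the measured TCP pose, the force, the opening and the grip force at its end, in the units of the state.
- robot.read_state(): the state, without advancing time (a new reading comes with each control period).
- robot.read_camera(name): name is "scene" or "side" or "wrist"; returns a dict with "color" (400x640x3 uint8, red, green, blue), "intrinsics" (3x3 intrinsics, pixels), "pose" (4x4, takes a point from camera to world coordinates); the wrist camera has in their place "tool_from_camera" (4x4, takes a point from camera to tool coordinates, whose origin is the TCP and whose axes are the flange's). Camera axes: x right, y down, z forward; pixel columns grow to the right and rows downward; lengths in m; the calibration is good to about 2 mm. The wrist camera is an equidistant fisheye: a pixel r from the principal point sees the ray r / f radians off the axis. A picture is of the moment at which its call begins: read the wrist's pose just before it. There is no depth.
- robot.close_job(): hands the job in; it is judged then, once.
The state is a dict: "t": time; "q": joint angles; "dq": joint speeds; "joint_torque": joint torques, N m; "tool_pos": TCP position; "orientation": TCP orientation; "force": force on the tool from outside, world axes, zero at the start; "wrist_torque": the same for the moment, N m; "opening": finger opening in m; "gripper_force": force on a finger pad.
Only numpy, scipy, OpenCV 4.12 (cv2) and the standard library are available. Lean on these libraries where they do the work, as an engineer would, in place of code of your own. Each camera call takes 0.05 s, during which the arm holds its last target. There are 200 camera calls.

## Working session

There is one attempt and no reset: what is moved stays moved. The work goes in short steps, Python scripts to look and compute and a shell command to move; the robot and the scene stay as the last step left them, time stands still between calls to the robot, and variables do not carry over. Pictures are saved under pics/ and viewed, at most 10 in all, crops included, and the job is handed in when it is done.

```bash
mkdir -p pics; ls
python3 - <<'E'
from plant import robot
import cv2,numpy as np
s=robot.read_state();print(s)
for n in ("scene","side"):
    c=robot.read_camera(n);cv2.imwrite(f"pics/{n}0.png",c["color"][:,:,::-1]);print(n,c["intrinsics"],c["pose"])
c=robot.read_camera("wrist");cv2.imwrite("pics/wrist0.png",c["color"][:,:,::-1]);print(c["intrinsics"],c["tool_from_camera"])
E
```

```text
pics
{'t': 0.0, 'q': array([ 1.21159002e+00,  1.31144448e-01,  1.48926950e+00,  5.09263657e-06,
        1.52299923e+00, -8.53917147e-02]), 'dq': array([-0.00055078, -0.00146435, -0.00088441,  0.00035233, -0.00064059,
       -0.00215879]), 'joint_torque': array([ 2.01740186e-03, -5.59826839e+01, -4.91780198e+01,  7.71782384e-02,
        3.53160454e-02, -1.30742396e-04]), 'tool_pos': array([0.16206994, 0.57726723, 0.30170267]), 'orientation': array([-4.28709352e-01, -3.11179241e+00,  2.78718399e-03]), 'force': array([0.04909931, 0.04347714, 0.40287569]), 'wrist_torque': array([-0.01102881, -0.05576105,  0.03076596]), 'gripper_force': 0.0, 'opening': 0.0930191337990262}
scene [[386.32911603   0.         318.21454202]
 [  0.         386.32911603 199.53482514]
 [  0.           0.           1.        ]] [[-0.54724754  0.66015343 -0.51450712  1.26705357]
 [ 0.83690586  0.43926078 -0.32655558  0.43057943]
 [ 0.01042601 -0.60930076 -0.79287066  1.14742795]
 [ 0.          0.          0.          1.        ]]
side [[504.25326527   0.         325.78744757]
 [  0.         504.25326527 201.3474278 ]
 [  0.           0.           1.        ]] [[ 0.94060202 -0.25080821  0.22882981  0.3482925 ]
 [-0.33947172 -0.70504925  0.6226271  -0.75383247]
 [ 0.0051763  -0.66332555 -0.74831305  1.12831859]
 [ 0.          0.          0.          1.        ]]
[[309.70691629   0.         326.60720877]
 [  0.         309.70691629 197.56145661]
 [  0.           0.           1.        ]] [[ 6.35699411e-04 -9.67953268e-01 -2.51129582e-01  7.06335871e-02]
 [ 9.99999796e-01  6.32274725e-04  9.43214010e-05  6.83745171e-05]
 [ 6.74841793e-05 -2.51129591e-01  9.67953472e-01 -8.19524774e-02]
 [ 0.00000000e+00  0.00000000e+00  0.00000000e+00  1.00000000e+00]]
```

View pics/scene0.png

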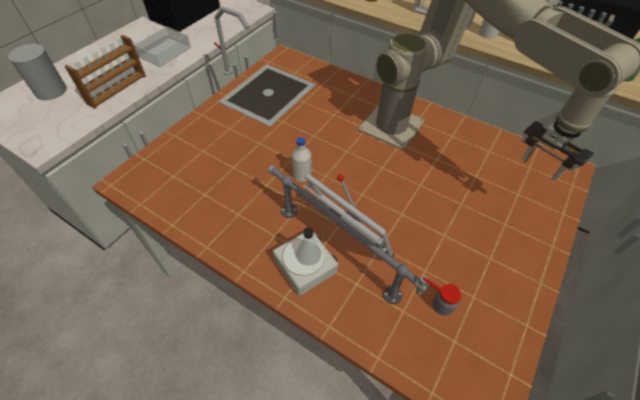

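View pics/side0.png

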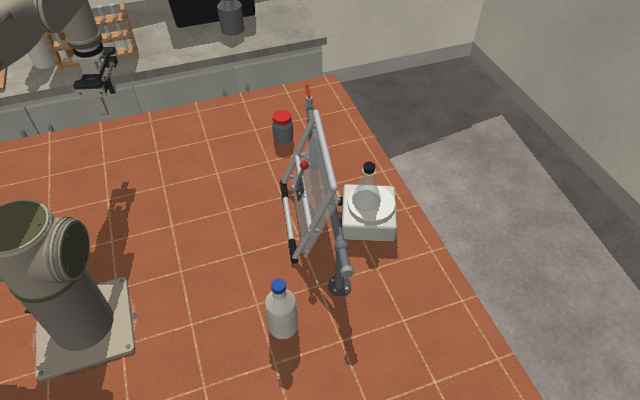

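The scene view shows the screen leaning on the pipe, with the ball at about (341,178). The side view has the ball at about (304,165), the feet at about (284,188) and (293,250), and the top rail running from (316,115) to (335,188). I'll enlarge both views to get better pixel positions.

Run:
```python
import cv2,numpy as np
a=cv2.imread("pics/side0.png")[90:300,230:390];b=cv2.imread("pics/scene0.png")[150:310,255:455]
a=cv2.resize(a,None,fx=2.75,fy=2.75,interpolation=3);b=cv2.resize(b,None,fx=1.75,fy=1.75,interpolation=3)
o=np.zeros((580,800,3),np.uint8);o[:a.shape[0],:a.shape[1]]=a;o[:b.shape[0],445:445+b.shape[1]]=b
cv2.imwrite("pics/crop0.png",o);print(a.shape,b.shape)
```

```text
(578, 440, 3) (280, 350, 3)
```

View pics/crop0.png

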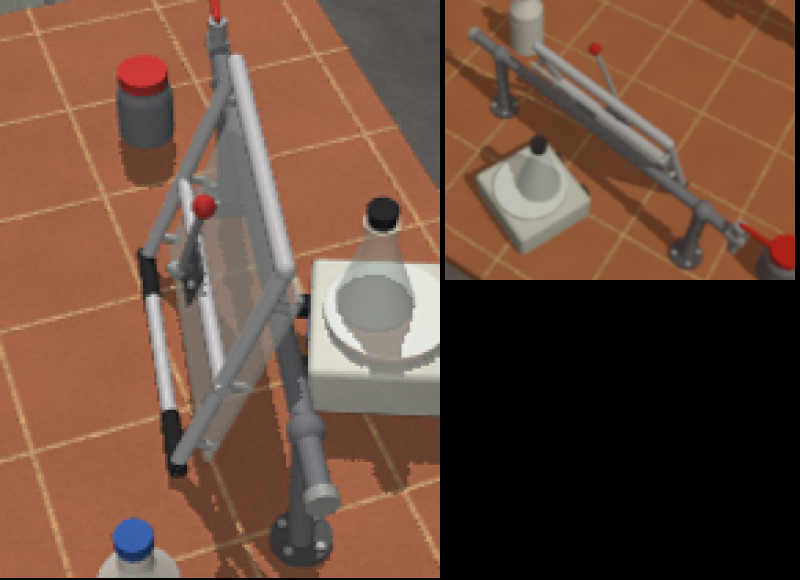

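The crops give these pixel positions. Side crop: ball (204,207), rail ends (284,268) and (237,62), sleeve centres (172,440) and (149,273). Scene crop: ball (596,48), rail ends (540,48) and (672,148). Next I'll fit the screen's pose to them.

```bash
cat > h.py <<'E'
import numpy as np
from plant import robot
from scipy.spatial.transform import Rotation as R
def proj(c,P):
    T=np.linalg.inv(c["pose"]);p=T[:3,:3]@np.asarray(P)+T[:3,3];u=c["intrinsics"]@p;return u[:2]/u[2]
def scr(p):  # x,y,yaw,lean -> rot, origin
    return R.from_euler("z",p[2])*R.from_euler("y",p[3]),np.array([p[0],p[1],.010])
E
python3 - <<'E'
from h import *
from scipy.optimize import least_squares
S=robot.read_camera("side");C=robot.read_camera("scene")
s=lambda u,v:np.array([u/2.75+230,v/2.75+90])-.3
c=lambda u,v:np.array([(u-445)/1.75+255,v/1.75+150])-.3
ball=(-.058,-.062,.266)
obs=[(S,ball,s(204,207)),(S,(0,-.147,.28),s(284,266)),(S,(0,.147,.28),s(237,64)),(S,(0,-.115,0),s(172,440)),(S,(0,.115,0),s(149,273)),
(C,ball,c(596,48)),(C,(0,-.147,.28),c(540,49)),(C,(0,.147,.28),c(672,147))]
def f(p):
    r,o=scr(p);return np.concatenate([proj(k,r.apply(P)+o)-m for k,P,m in obs])
q=least_squares(f,[.6,0,0,.38],loss='soft_l1');print(q.x.round(4));print(f(q.x).reshape(-1,2).round(1))
q=least_squares(lambda p:f([*p,.38]),[.6,0,0],loss='soft_l1');print(q.x.round(4));p=[*q.x,.38];print(f(p).reshape(-1,2).round(1))
r,o=scr(p);print("ball",r.apply(ball)+o,"rail",r.apply([0,0,.28])+o);print("R\n",r.as_matrix().round(3))
np.save("p.npy",p)
E
```

```text
[ 0.5657  0.1551 -0.1897  0.3828]
[[-0.4 -1.3]
 [ 0.4  2.5]
 [-0.5 -2.6]
 [-0.1 -0.2]
 [-0.3 -0.4]
 [ 0.1  1.1]
 [-2.2 -2. ]
 [-0.4 -0.1]]
[ 0.5662  0.155  -0.1899]
[[-0.5 -1.3]
 [ 0.4  2.4]
 [-0.5 -2.7]
 [ 0.1 -0.2]
 [-0.1 -0.4]
 [ 0.2  1. ]
 [-2.1 -2.2]
 [-0.3 -0.2]]
ball [0.59852353 0.08562458 0.27853818] rail [0.66822117 0.13536173 0.2700261 ]
R
 [[ 0.912  0.189  0.364]
 [-0.175  0.982 -0.07 ]
 [-0.371  0.     0.929]]
```

```bash
cat >> h.py <<'E'
Y=np.load("p.npy") if __import__("os").path.exists("p.npy") else None
def plan(T,lift=0):
    """shift (tool axes, m) from the present TCP to world TCP target T; turn (deg) to put tool y along screen x"""
    s=robot.read_state();r=R.from_rotvec(s["orientation"]);m=r.as_matrix()
    ex=np.array([np.cos(Y[2]),np.sin(Y[2]),0]);l=m.T@ex
    turn=np.degrees(np.arctan2(-l[0],l[1]));turn=(turn+90)%180-90
    print("t",s["t"],"pos",s["tool_pos"].round(4),"q",s["q"].round(3),"turn",turn.round(1),"(or ±180)","tilt",np.degrees(np.arccos(-m[2,2])).round(2),"F",s["force"].round(2),"grip",s["gripper_force"],s["opening"])
    print("shift now",(m.T@(np.array(T)-s["tool_pos"])).round(4))
    m2=(r*R.from_euler("z",turn,degrees=True)).as_matrix();print("shift after turn",(m2.T@(np.array(T)-s["tool_pos"])).round(4), "axes",m2.round(2).tolist())
def at(x,y,z): # screen axes of the horizontal kind: x,y along yaw from bottom_rail, z world height
    c,s=np.cos(Y[2]),np.sin(Y[2]);return np.array([Y[0]+c*x-s*y,Y[1]+s*x+c*y,z])
E
python3 - <<'E'
from h import *
r,o=scr(Y);a=np.array([-np.sin(1.34),0,np.cos(1.34)]);pv=np.array([-.022,0,.125]);b=np.array([-.058,-.062,.266])
cz=R.from_euler("z",-Y[2])
for th in (0,.2,.45,.7,1,1.5,2,3,3.71):
    for sg in (-1,):
        w=r.apply(pv+R.from_rotvec(sg*a*th).apply(b-pv))+o; print(th,sg,w.round(3),"flat screen axes",cz.apply(w-o).round(3))
plan(at(.040,-.115,.40))
E
```

```text
0 -1 [0.599 0.086 0.279] flat screen axes [ 0.045 -0.062  0.269]
0.2 -1 [0.586 0.063 0.266] flat screen axes [ 0.036 -0.086  0.256]
0.45 -1 [0.567 0.041 0.246] flat screen axes [ 0.022 -0.112  0.236]
0.7 -1 [0.546 0.026 0.221] flat screen axes [ 0.004 -0.131  0.211]
1 -1 [0.521 0.019 0.187] flat screen axes [-0.019 -0.142  0.177]
1.5 -1 [0.483 0.035 0.13 ] flat screen axes [-0.059 -0.133  0.12 ]
2 -1 [0.458 0.083 0.083] flat screen axes [-0.092 -0.092  0.073]
3 -1 [0.469 0.218 0.061] flat screen axes [-0.107  0.043  0.051]
3.71 -1 [0.518 0.288 0.111] flat screen axes [-0.072  0.122  0.101]
t 0.25 pos [0.1621 0.5775 0.3022] q [ 1.212  0.131  1.489 -0.     1.523 -0.085] turn 85.2 (or ±180) tilt 0.05 F [ 0.17  1.25 -0.14] grip 0.0 0.09270409665586794
shift now [-0.5528 -0.4089 -0.0974]
shift after turn [-0.4537  0.5166 -0.0974] axes [[0.19, 0.98, -0.0], [0.98, -0.19, -0.0], [-0.0, -0.0, -1.0]]
```

```bash
python3 -m jog '0 0 0 -.02 7.1;0 0 0 -.02 7.1;0 0 0 -.02 7.1;0 0 0 -.02 7.1;0 0 0 -.02 7.1;0 0 0 0 7.1;0 0 0 0 7.1;0 0 0 0 7.1;0 0 0 0 7.1;0 0 0 0 7.1' 20
python3 -m jog '0 0 0 0 7.1;0 0 0 0 7.1;0 -.027 .031 0 0;0 -.027 .031 0 0;0 -.027 .031 0 0;0 -.027 .031 0 0;0 -.027 .031 0 0;0 -.027 .031 0 0;0 -.027 .031 0 0;0 -.027 .031 0 0'
python3 - <<'E'
from h import *
plan(at(.040,-.115,.40))
E
```

```text
t: 1.08
tool_pos: [0.1622, 0.5776, 0.4026]
orientation: [2.163, 2.278, -0.0]
force: [-0.0, -0.9, 0.5]
opening: 0.0309
gripper_force: 0.0
t: 1.92
tool_pos: [0.3656, 0.3169, 0.4029]
orientation: [2.422, 2.001, 0.001]
force: [0.8, -0.5, 0.1]
opening: 0.0004
gripper_force: 0.0
t 1.9167 pos [0.3656 0.3169 0.4029] q [ 0.608 -0.206  1.636 -0.     1.711  0.798] turn 0.0 (or ±180) tilt 0.03 F [ 0.77 -0.53  0.13] grip 0.0 0.0004095562414346153
shift now [-0.2363  0.2675  0.0029]
shift after turn [-0.2362  0.2676  0.0029] axes [[0.19, 0.98, 0.0], [0.98, -0.19, 0.0], [0.0, 0.0, -1.0]]
```

```bash
python3 -m jog '0 -.0262 .0297 0 0;0 -.0262 .0297 0 0;0 -.0262 .0297 0 0;0 -.0262 .0297 0 0;0 -.0262 .0297 0 0;0 -.0262 .0297 0 0;0 -.0262 .0297 0 0;0 -.0262 .0297 0 0;0 -.0266 .03 0 0;0 0 0 0 0'
python3 - <<'E'
from h import *
import cv2
plan(at(.040,-.115,.336))
s=robot.read_state();c=robot.read_camera("wrist");im=c["color"]
d=R.from_rotvec(s["orientation"]).as_matrix();T=c["tool_from_camera"];r,o=scr(Y)
for n,P in (("ball",(-.058,-.062,.266)),("rail-",(0,-.147,.28)),("rail+",(0,.147,.28)),("rail0",(0,0,.28))):
    w=r.apply(P)+o;t=d.T@(w-s["tool_pos"]);k=T[:3,:3].T@(t-T[:3,3]);th=np.arctan2(np.hypot(k[0],k[1]),k[2]);u=c["intrinsics"][:2,2]+c["intrinsics"][0,0]*th*k[:2]/np.hypot(k[0],k[1])
    print(n,u.round(1))
h=im.astype(int);m=((h[...,0]>120)&(h[...,1]<60)&(h[...,2]<60));l=cv2.connectedComponentsWithStats(m.astype(np.uint8));print(l[2],l[3])
cv2.imwrite("pics/w1.png",im[:,:,::-1])
E
```

```text
t: 2.75
tool_pos: [0.5856, 0.0305, 0.4008]
orientation: [2.427, 1.994, -0.004]
force: [0.5, 0.5, -0.8]
opening: 0.0006
gripper_force: 0.0
t 2.75 pos [0.5856 0.0305 0.4008] q [-0.034  0.076  1.37  -0.002  1.698  0.161] turn -0.3 (or ±180) tilt 0.16 F [ 0.49  0.5  -0.78] grip 0.0 0.0006134828987749567
shift now [ 0.0038 -0.0025  0.0648]
shift after turn [ 0.0038 -0.0025  0.0648] axes [[0.19, 0.98, -0.0], [0.98, -0.19, -0.0], [-0.0, -0.0, -1.0]]
ball [331.8 137.9]
rail- [408.3 250.4]
rail+ [ 403.5 -107.4]
rail0 [415.9  51.6]
[[     0      0    640    400 255249]
 [   314    126     32     30    751]] [[319.47090096 199.67277051]
 [329.39014647 140.77896138]]
```

View pics/w1.png

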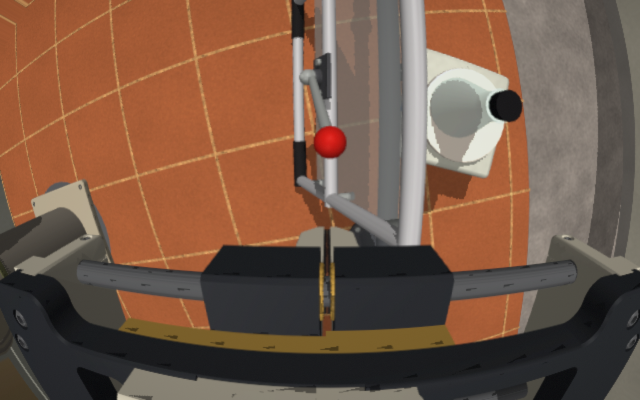

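The ball is at (329,141), against a predicted (332,138), so the fit is good. I'll lower the closed fingers behind the ball and sweep to +y.

```bash
python3 -m jog '0 0 0 .032 0;0 0 0 .032 0;0 .008 0 0 0;0 .012 0 0 0;0 .012 0 0 0;0 .012 0 0 0;0 .012 0 0 0;0 .012 0 0 0;0 .012 0 0 0;0 .012 0 0 0'
python3 -m jog '0 .012 0 0 0;0 .012 0 0 0;0 .012 0 0 0;0 .008 0 0 0;0 0 0 0 0;0 0 0 -.035 0;0 0 0 -.035 0;0 0 0 0 0;0 0 0 0 0;0 0 0 0 0'
python3 - <<'E'
from h import *
import cv2
plan(at(.104,0,.339))
a=robot.read_camera("side")["color"][90:300,230:390,::-1];b=robot.read_camera("wrist")["color"][:,:,::-1]
a=cv2.resize(a,None,fx=2.,fy=2.,interpolation=3);b=cv2.resize(b,(480,300))
o=np.zeros((420,800,3),np.uint8);o[:,:320]=a;o[:300,320:]=b
cv2.imwrite("pics/s2.png",o)
E
```

```text
t: 3.63
tool_pos: [0.6008, 0.1282, 0.3393]
orientation: [2.421, 2.001, 0.001]
force: [-0.1, 0.2, -0.6]
opening: 0.0003
gripper_force: 0.0
t: 4.47
tool_pos: [0.6089, 0.1694, 0.4087]
orientation: [2.422, 2.0, 0.0]
force: [-0.4, 0.6, -0.2]
opening: 0.0003
gripper_force: 0.0
t 4.4667 pos [0.6089 0.1694 0.4087] q [ 0.19   0.2    1.22  -0.     1.721  0.381] turn -0.0 (or ±180) tilt 0.02 F [-0.38  0.55 -0.22] grip 0.0 0.00032074589604004446
shift now [-0.0222  0.0648  0.0697]
shift after turn [-0.0222  0.0648  0.0697] axes [[0.19, 0.98, 0.0], [0.98, -0.19, -0.0], [-0.0, 0.0, -1.0]]
```

View pics/s2.png

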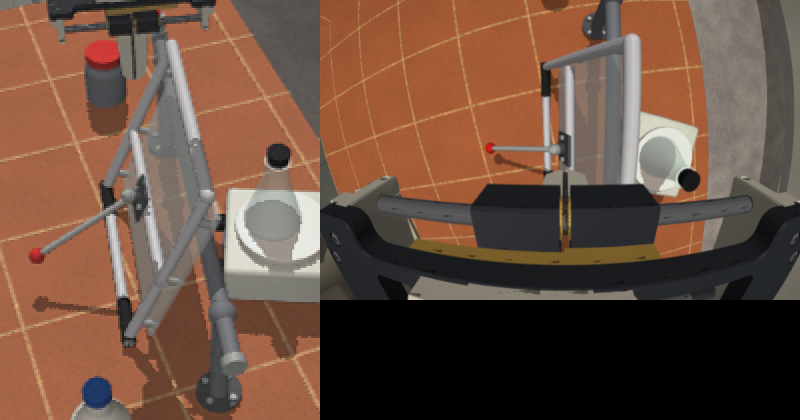

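The leg has dropped out and points down towards the robot, with the ball at side pixel (248,218). The screen still leans on the pipe. Next I'll move over the rail with the gripper open and check the leg's angle and the rail position.

```bash
python3 -m jog '.7 -.006 .017 0 0;.7 -.006 .016 0 0;.7 -.005 .016 0 0;.7 -.005 .016 0 0;.7 0 0 0 0;.7 0 0 0 0;.7 0 0 0 0'
python3 - <<'E'
from h import *
import cv2
plan(at(.104,0,.339))
S=robot.read_camera("side");h=S["color"].astype(int)
r,o=scr(Y);a=np.array([-np.sin(1.34),0,np.cos(1.34)]);pv=np.array([-.022,0,.125]);b=np.array([-.058,-.062,.266])
for th in (3.3,3.5,3.71): print(th,proj(S,r.apply(pv+R.from_rotvec(a*th).apply(b-pv))+o).round(1))
m=((h[...,0]>120)&(h[...,1]<60)&(h[...,2]<60));l=cv2.connectedComponentsWithStats(m.astype(np.uint8));print(l[2].tolist(),l[3].round(1).tolist())
s=robot.read_state();c=robot.read_camera("wrist");im=c["color"]
d=R.from_rotvec(s["orientation"]).as_matrix();T=c["tool_from_camera"]
im=im[:,:,::-1].copy()
for yy in (.0,.05,.1,.147):
  for xx in (-.009,0,.009):
    # silhouette points of the tube seen from above: offset horizontally
    w=r.apply((0,yy,.28))+o+xx*np.array([np.cos(Y[2]),np.sin(Y[2]),0]);t=d.T@(w-s["tool_pos"]);k=T[:3,:3].T@(t-T[:3,3]);th=np.arctan2(np.hypot(k[0],k[1]),k[2]);u=c["intrinsics"][:2,2]+c["intrinsics"][0,0]*th*k[:2]/np.hypot(k[0],k[1])
    cv2.circle(im,tuple(int(v) for v in (u*16).round()),16,(0,0,255) if xx==0 else (0,255,0),-1,shift=4)
cv2.imwrite("pics/w3.png",cv2.resize(im[0:300,200:500],None,fx=2,fy=2))
E
```

```text
t: 5.15
tool_pos: [0.6679, 0.1361, 0.4075]
orientation: [-2.421, -2.0, 0.003]
force: [-0.2, 0.4, -0.4]
opening: 0.0423
gripper_force: 0.0
t 5.15 pos [0.6679 0.1361 0.4075] q [0.126 0.344 1.052 0.    1.747 0.316] turn -0.0 (or ±180) tilt 0.12 F [-0.16  0.41 -0.4 ] grip 0.0 0.04234942062376981
shift now [-0.0006  0.0007  0.0685]
shift after turn [-0.0006  0.0007  0.0685] axes [[0.19, 0.98, -0.0], [0.98, -0.19, 0.0], [-0.0, -0.0, -1.0]]
3.3 [247.5 199.6]
3.5 [247.1 208.1]
3.71 [247.8 216.1]
[[0, 0, 640, 400, 255856], [273, 111, 18, 11, 115], [245, 215, 6, 6, 29]] [[319.5, 199.5], [281.0, 115.5], [247.3, 217.4]]
```

View pics/w3.png

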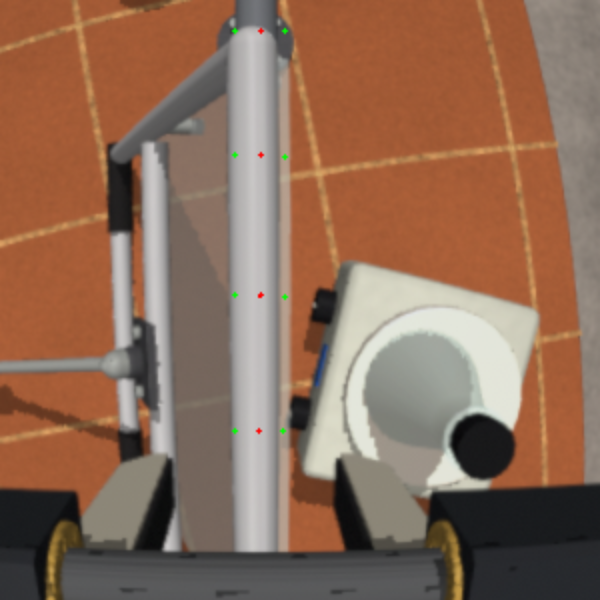

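The rail's centre line sits about 6 crop px to the robot's side of the prediction, roughly 2 mm. The leg is at its stop. I'll shift 2 mm, go down and grip.

```bash
python3 -m jog '.7 0 -.0015 .034 0;.7 0 0 .0345 0;.7 0 0 0 0;.3 0 0 0 0;.2 0 0 0 0;.1 0 0 0 0;.1 0 0 0 0;.1 0 0 0 0;.1 0 0 0 0;.1 0 0 0 0' 15
python3 -m jog '.1 0 0 0 0;.1 0 0 0 0'
python3 - <<'E'
from h import *
plan(at(-.006,0,.359))
E
```

```text
t: 6.08
tool_pos: [0.6672, 0.1362, 0.341]
orientation: [2.422, 2.0, 0.001]
force: [-0.5, -0.5, -0.1]
opening: 0.0228
gripper_force: 0.0
t: 6.25
tool_pos: [0.6674, 0.1361, 0.3406]
orientation: [2.422, 2.0, 0.001]
force: [1.9, -0.1, 1.6]
opening: 0.0174
gripper_force: 15.0
t 6.25 pos [0.6674 0.1361 0.3406] q [ 0.126  0.34   1.178 -0.     1.623  0.316] turn -0.0 (or ±180) tilt 0.07 F [ 1.86 -0.07  1.6 ] grip 14.99953955411911 0.017404648507382686
shift now [-0.0006 -0.1089 -0.0185]
shift after turn [-0.0005 -0.1089 -0.0185] axes [[0.19, 0.98, 0.0], [0.98, -0.19, 0.0], [0.0, 0.0, -1.0]]
```

Gripped, with the opening at 17.4 mm. Now the first half of the tipping arc.

```bash
python3 -m jog '.1 0 -.0050 -.00195 0;.1 0 -.0051 -.00185 0;.1 0 -.0052 -.00175 0;.1 0 -.0052 -.00165 0;.1 0 -.0053 -.00155 0;.1 0 -.0053 -.00146 0;.1 0 -.0054 -.00136 0;.1 0 -.0054 -.00126 0;.1 0 -.0055 -.00116 0;.1 0 -.0055 -.00106 0'
python3 - <<'E'
from h import *
plan(at(-.006,0,.359))
S=robot.read_camera("side")
import cv2;cv2.imwrite("pics/s4.png",cv2.resize(np.ascontiguousarray(S["color"][80:310,200:400,::-1]),None,fx=2.5,fy=2.5,interpolation=3))
E
```

```text
t: 7.08
tool_pos: [0.6144, 0.1461, 0.3553]
orientation: [2.422, 2.001, -0.001]
force: [1.2, -2.5, 2.2]
opening: 0.0176
gripper_force: 15.0
t 7.0833 pos [0.6144 0.1461 0.3553] q [ 0.152  0.201  1.315 -0.     1.626  0.343] turn -0.0 (or ±180) tilt 0.03 F [ 1.21 -2.49  2.17] grip 15.01713439822197 0.017568305271911243
shift now [-0.0004 -0.055  -0.0037]
shift after turn [-0.0004 -0.055  -0.0037] axes [[0.19, 0.98, -0.0], [0.98, -0.19, -0.0], [-0.0, -0.0, -1.0]]
```

View pics/s4.png

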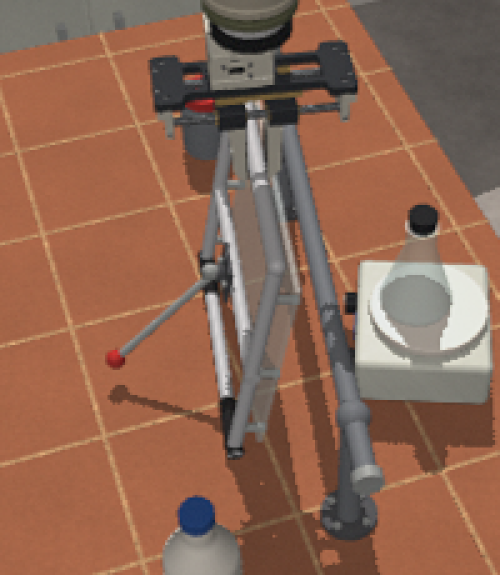

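The screen is halfway up and clear of the pipe. The near sleeve is at (229,425) in the crop, so the feet have not moved. Now the second half.

```bash
python3 -m jog '.1 0 -.0054 -.00095 0;.1 0 -.0054 -.00085 0;.1 0 -.0054 -.00075 0;.1 0 -.0054 -.00066 0;.1 0 -.0054 -.00056 0;.1 0 -.0054 -.00046 0;.1 0 -.0054 -.00036 0;.1 0 -.0054 -.00026 0;.1 0 -.0054 -.00015 0;.1 0 -.0053 -.00005 0'
python3 -m jog '.1 0 0 0 0;.1 0 0 0 0;.1 0 0 0 0'
python3 - <<'E'
from h import *
import cv2
plan(at(-.006,0,.359))
S=robot.read_camera("side")["color"]
h=S.astype(int);m=((h[...,0]>110)&(h[...,1]<60)&(h[...,2]<60));l=cv2.connectedComponentsWithStats(m.astype(np.uint8));print(l[2].tolist(),l[3].round(1).tolist())
cv2.imwrite("pics/s5.png",cv2.resize(np.ascontiguousarray(S[80:310,200:400,::-1]),None,fx=2.5,fy=2.5,interpolation=3))
S=robot.read_camera("side")
r,o=scr([*Y[:3],0]);a=np.array([-np.sin(1.34),0,np.cos(1.34)]);pv=np.array([-.022,0,.125]);b=np.array([-.058,-.062,.266])
bb=pv+R.from_rotvec(a*3.71).apply(b-pv)
for L in (-.05,0,.05,.1):
    r,o=scr([*(at(-.010*(.38-L),0,0)[:2]),Y[2],L]);g=lambda P:((proj(S,r.apply(P)+o)-[200,80])*2.5).round(1)
    print(L,"ball",proj(S,r.apply(bb)+o).round(1),r.apply(bb)+o,"crop: ball",g(bb),"sleeve-",g((0,-.115,0)),"rail-",g((0,-.147,.28)),"tubeend",g((0,-.147,0)))
E
```

```text
t: 7.97
tool_pos: [0.5615, 0.1566, 0.3603]
orientation: [-2.422, -2.001, 0.0]
force: [1.5, -1.7, 2.0]
opening: 0.0176
gripper_force: 15.0
t: 8.22
tool_pos: [0.5621, 0.1566, 0.3603]
orientation: [-2.422, -2.001, -0.0]
force: [0.3, -0.0, 0.3]
opening: 0.0174
gripper_force: 15.0
t 8.2167 pos [0.5621 0.1566 0.3603] q [0.184 0.069 1.45  0.    1.623 0.373] turn 0.0 (or ±180) tilt 0.02 F [ 0.3  -0.05  0.26] grip 14.996749609708786 0.017395518880515003
shift now [-0.0008 -0.0016  0.0013]
shift after turn [-0.0008 -0.0016  0.0013] axes [[0.19, 0.98, -0.0], [0.98, -0.19, 0.0], [0.0, -0.0, -1.0]]
[[0, 0, 640, 400, 255868], [13, 2, 11, 12, 70], [306, 84, 4, 13, 32], [242, 225, 6, 7, 30]] [[319.6, 199.6], [18.1, 6.5], [307.4, 90.2], [244.4, 228.2]]
-0.05 ball [244.9 228.1] [0.44094162 0.16153425 0.00604983] crop: ball [112.4 370.2] sleeve- [226.9 424.2] rail- [201.  272.2] tubeend [230.2 448.1]
0 ball [244.9 226.7] [0.44138599 0.16144883 0.01205107] crop: ball [112.2 366.8] sleeve- [227.4 424.1] rail- [216.9 270.2] tubeend [230.6 448. ]
0.05 ball [244.9 225.4] [0.44212497 0.16130678 0.01804719] crop: ball [112.2 363.4] sleeve- [227.8 424.1] rail- [232.8 268.7] tubeend [231.1 447.9]
0.1 ball [245. 224.] [0.44315794 0.16110821 0.0240232 ] crop: ball [112.5 360. ] sleeve- [228.3 424. ] rail- [248.6 267.7] tubeend [231.6 447.9]
```

View pics/s5.png

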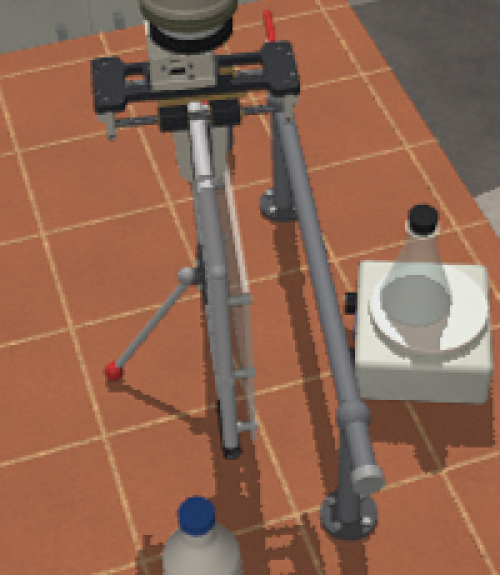

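The rail's near end is at (217,270), which matches the prediction for zero lean. The ball at about (113,371) is down at the bench, the feet have not moved, and the pipe is clear. I'll hold briefly and hand in.

```bash
python3 -m jog '.1 0 0 0 0;.1 0 0 0 0;.1 0 0 0 0;.1 0 0 0 0;.1 0 0 0 0'; python3 -c "
from plant import robot
print(robot.close_job())"
```

```text
t: 8.73
tool_pos: [0.5622, 0.1565, 0.3603]
orientation: [-2.422, -2.001, -0.0]
force: [0.3, 0.8, 0.9]
opening: 0.0174
gripper_force: 15.0
the job is handed in; nothing more can be done
None
```

I handed the job in at 8.7 s with the leg out at its stop and the screen upright, held still by its top rail at 15 N and clear of the pipe; `close_job()` returned no verdict.

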